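Set the board against the fence and the length stop

TASK

Get the pine board ready for drilling: push it along the bench until its long side lies flush against the metal fence, and slide it along the fence until its end is up against the length stop. Only push it with the fingers: do not lift or tip it, and leave the batteries, the tape measure and the small carton where they stand.

Things in the scene. Friction and masses are not known exactly. Their poses are not given: they have to be found in the camera images.
- board: Loose planed pine board, 90 mm (its x) by 150 mm (its y) by 35 mm high, about 0.2 to 0.4 kg, lying flat on the bench in front of the fence, turned by up to about 20 degrees. Origin at the centre of its underside; z up. Its far long side (+x) goes against the fence, its right end (-y) against the stop.
- fence: Aluminium bar bolted to the bench (it cannot move), 30 mm deep (its x), 360 mm long (its y), 36 mm high. Origin at the centre of its underside. The flat face that the board goes against is the one towards the robot, at x = -15 mm in its frame. It may be turned by about 11 degrees.
- length_stop: Dark steel stop fixed on the fence, 64 mm high with its black knob, 22 mm wide, reaching 60 mm out from the fence's face; its place along the fence varies. Origin at bench level in the inner corner of fence face and stop face, axes parallel to the fence's: +y runs along the face away from the stop (to the left), -x towards the robot. Board home: its origin at x = -45, y = +75 mm here.
- battery_1: Bystander: small battery cell standing upright, 14 mm across, 51 mm high; origin at the centre of its underside.
- battery_2: Bystander: a second battery cell like the first, standing upright; origin at the centre of its underside.
- tape_measure: Bystander: tape measure, 36 x 84 x 70 mm high, standing to the right; origin at the centre of its underside.
- staple_box: Bystander: small carton, 56 x 85 x 41 mm high, to the right beyond the stop; origin at the centre of its underside.

How it is judged:
By the outcome, as a careful person would: the job done as asked, in the order asked, and still so for the second after the job is handed in, with the robot touching nothing.
It also fails if it takes over 53 s, if anything falls off the work surface, if the arm or the gripper's body presses on something with over 40 N, if the wrist force passes 120 N, or if a joint passes its speed limit or range.

ROBOT

A 6-joint arm with a two-finger parallel gripper is mounted at the origin on a cart in front of the work surface, level with it; the furniture and walls round the work are solid. World frame = base frame: x ahead of the robot, y to its left, z up, the work surface at z = 0. Lengths are in m, angles in rad, forces in N, time in s.
With the tool pointing down it reaches from about 0.375 to 0.975 m from the base axis. Payload 3.8 kg.
Tool frame: the origin (TCP) lies midway between the tips of the shut fingers; the grasp point (between the pads) lies 19 mm behind it; z points along the fingers, y is the line along which they close (so a half turn about z gives the same grasp; the last joint's range is limited). The gripper opens to 85 mm and grips with 20 to 120 N. Pads are 22 mm wide; open, the fingers measure 114 mm over their backs; the gripper's body (76 mm by 85 mm) begins 54 mm behind the grasp point. The pads swing forward as they close: fully open they stand 13 mm farther back than shut.
Start: joints at [-1.14, 0.264, 1.604, -0, 1.274, -0.037], TCP at [0.304, -0.602, 0.231] pointing down, gripper open.
Joint ranges: [-2.63, 2.63], [-0.94, 2.18], [0.31, 2.57], [-1.31, 4.45], [0, 2.66], [-2.55, 2.55]. Speed limits (rad/s): [2.57, 2.57, 3.14, 3.14, 3.14, 3.14].

INTERFACE

Orientations are given as [roll, pitch, yaw] about the fixed x, y, z axes, in that order (R = Rz(yaw) Ry(pitch) Rx(roll)).
In Python, from workcell import readout, grab_frame, ticket gives the robot as it stands.
- The arm moves only by the tool carry_out, never from a script. Its argument "increments" is text: rows parted by semicolons, each of 6 numbers parted by spaces: the shift along the tool's x, y, z in mm, then the turn, a rotation vector about the tool's x, y, z in degrees. In form: dx dy dz ax ay az; .... A call has 1 to 5 rows; each row shifts and turns the commanded pose from where the row before left it, along the tool's axes as they then stand; what a row does not reach is not made up. A row lasts 1/10 s, in which the tool goes at most 50 mm and 8.59 degrees, less where a joint would pass 70% of its speed; a pose out of reach is approached as far as the arm can. A call with a gripper value outside its range is refused whole. "claw" is the opening in per cent of the stroke, from 0 (shut) to 100 (fully open), set as the call begins (left out, the last holds). The fingers move at their own pace and stop on an object; "force" is the grip in N (left out, the last holds). Time passes only in rows, so rows that do not move let the fingers close. It gives the time, the measured TCP pose, the force, the opening and the grip force at its end, in the units of the state.
- readout.state(): the state, without advancing time (a new reading comes with each control period).
- grab_frame(name): name is "scene" or "side" or "wrist"; returns a dict with "frame" (384x512x3 uint8, red, green, blue), "camera_matrix" (3x3 intrinsics, pixels), "R" (3x3) and "t" (3): a world point X has camera coordinates R X + t; the wrist camera has in their place "hand_eye" (4x4, takes a point from camera to tool coordinates, whose origin is the TCP and whose axes are the flange's). Camera axes: x right, y down, z forward; pixel columns grow to the right and rows downward; lengths in m; the calibration is good to about 2 mm. A picture is of the moment at which its call begins: read the wrist's pose just before it. There is no depth.
- ticket.finish_job(): hands the job in; it is judged then, once.
The state is a dict: "time_s": time; "qpos": joint angles; "dq": joint speeds; "joint_efforts": joint torques, N m; "position": TCP position; "ee_rot": TCP orientation; "force": force on the tool from outside, world axes, zero at the start; "wrist_torque": the same for the moment, N m; "opening": finger opening in m; "finger_force": force on a finger pad.
Only numpy, scipy, OpenCV 4.12 (cv2) and the standard library are available. Lean on these libraries where they do the work, as an engineer would, in place of code of your own. Each camera call takes 0.05 s, during which the arm holds its last target. There are 200 camera calls.

## Working session

There is one attempt and no reset: what is moved stays moved. The work goes in short steps, Python scripts to look and compute and a tool call to move; the robot and the scene stay as the last step left them, time stands still between calls to the robot, and variables do not carry over. Pictures are saved under pics/ and viewed, at most 10 in all, crops included, and the job is handed in when it is done.

Besides the shell and the picture viewer there is one more tool, called after ">>>" by a JSON object that holds its "method" and its "body", one argument or row to a line. carry_out: Moves the arm, as the interface text tells. Its arguments: {"type":"object","properties":{"increments":{"type":"string"},"claw":{"type":"number"},"force":{"type":"number"}},"required":["increments"]}

```bash
ls; mkdir -p pics
python3 - <<'E'
from workcell import readout, grab_frame
import cv2,pickle
print(readout.state())
for n in("scene","side"):
    f=grab_frame(n); pickle.dump(f,open(n+".pkl","wb"))
    cv2.imwrite(f"pics/{n}0.png",cv2.resize(f["frame"][:,:,::-1],(800,600),interpolation=cv2.INTER_CUBIC))
E
```

```text
pics
{'time_s': 0.0, 'qpos': array([-1.13989206e+00,  2.64790858e-01,  1.60539674e+00, -1.47984663e-05,
        1.27371047e+00, -3.68971075e-02]), 'dq': array([ 0.00016938, -0.00030625,  0.00077006,  0.0005145 ,  0.00050106,
       -0.00071398]), 'joint_efforts': array([ 8.49490716e-04, -5.15106869e+01, -3.67315185e+01, -2.52783548e-04,
        1.29845389e-02,  1.55794720e-05]), 'position': array([ 0.3040577 , -0.601802  ,  0.22992436]), 'ee_rot': array([-3.13928829e+00, -7.09132194e-05,  4.67805638e-01]), 'force': array([-0.44058147, -0.03810921, -0.0701331 ]), 'wrist_torque': array([-0.03214041,  0.00422501,  0.02719461]), 'finger_force': 0.0, 'opening': 0.08556794814106762}
```

View pics/scene0.png

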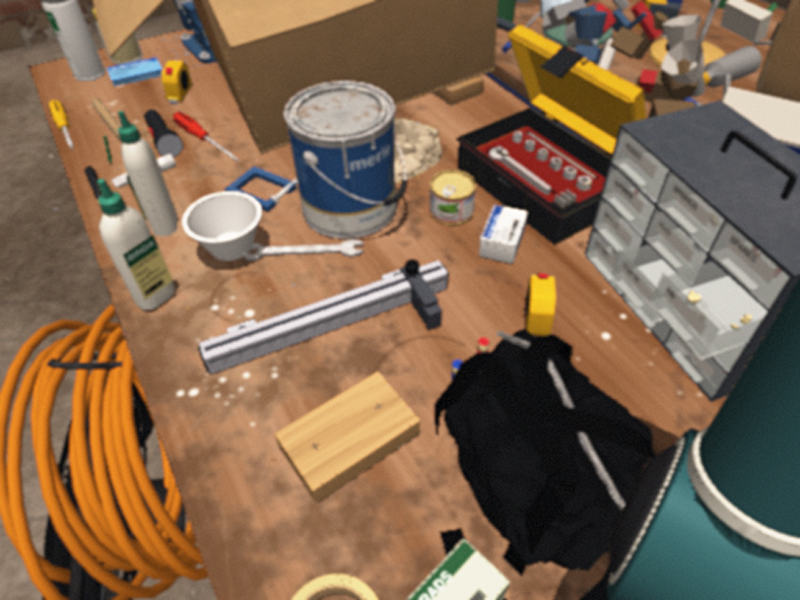

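View pics/side0.png

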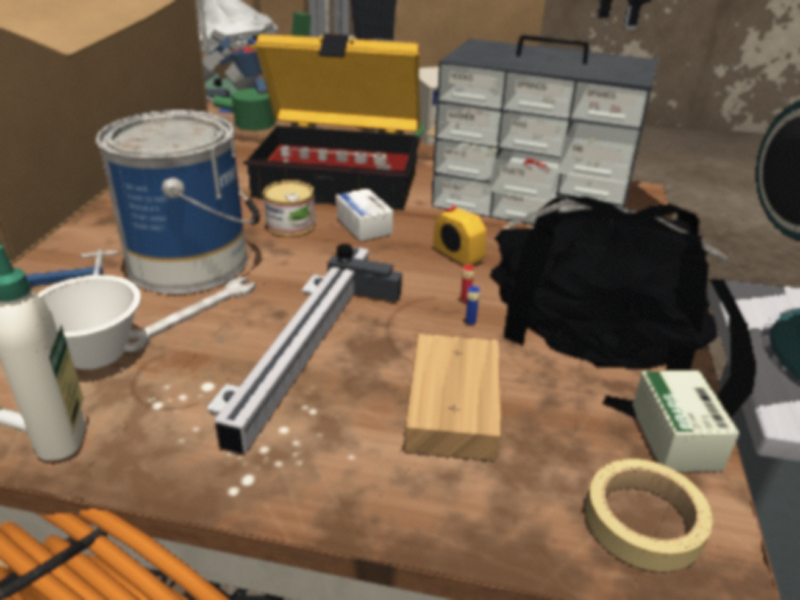

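The scene view shows the board at about (348,435), the fence from (205,355) to (445,275), and the stop at (425,295). The batteries are at (457,367) and (484,345), and a black bag stands to the right. I'll enlarge both views to read the corners.

Run:
```python
import cv2,pickle
for n,(x,y) in(("scene",(125,165)),("side",(130,150))):
    f=pickle.load(open(n+".pkl","rb"))["frame"][y:y+150,x:x+200,::-1]
    im=cv2.resize(f,(800,600),interpolation=cv2.INTER_CUBIC)
    cv2.imwrite(f"pics/{n}_crop.png",im)
for n in("scene","side"):
    f=pickle.load(open(n+".pkl","rb")); print(n,(-f["R"].T@f["t"]).round(3),f["camera_matrix"].round(1).tolist())
```

```text
scene [0.103 0.312 0.671] [[388.1, 0.0, 263.2], [0.0, 388.1, 191.4], [0.0, 0.0, 1.0]]
side [0.422 0.734 0.487] [[435.8, 0.0, 253.7], [0.0, 435.8, 189.2], [0.0, 0.0, 1.0]]
```

View pics/scene_crop.png

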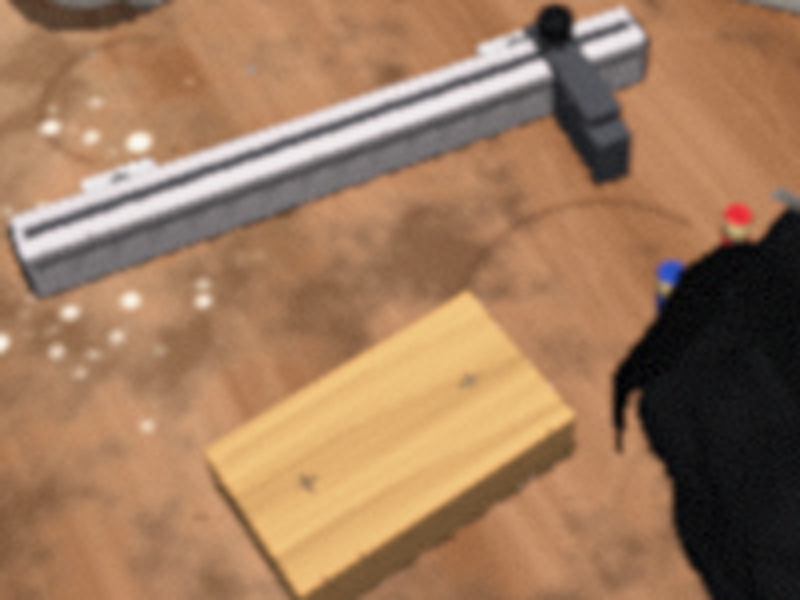

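View pics/side_crop.png

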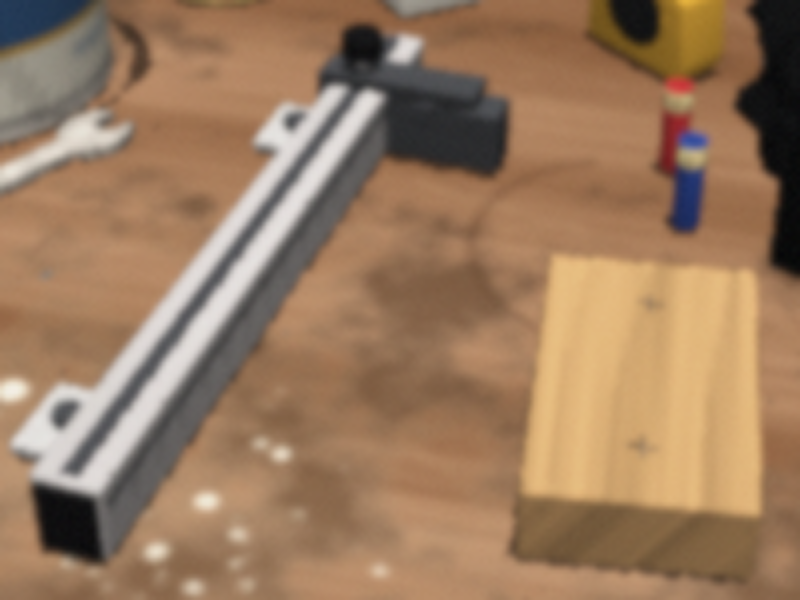

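Corner pixels are clear in both crops: board top (207,455), (470,292), (575,415), (302,597) in the scene crop and (553,255), (757,270), (760,515), (520,495) in the side crop. I'll fit the planar poses from both views.

```bash
cat > h.py <<'E'
import numpy as np,pickle
from scipy.optimize import least_squares
OFF={"scene":(125,165),"side":(130,150)}
F={n:pickle.load(open(n+".pkl","rb")) for n in OFF}
def proj(n,X):
    f=F[n]; c=f["camera_matrix"]@(f["R"]@X+f["t"]); return c[:2]/c[2]
def px(n,p): return np.array(p)/4+OFF[n]
def W(p,X): 
    c,s=np.cos(p[2]),np.sin(p[2]); return np.array([p[0]+c*X[0]-s*X[1],p[1]+s*X[0]+c*X[1],X[2]])
def fit(obs,p0):
    r=lambda p:np.concatenate([proj(n,W(p,np.array(X)/1000))-px(n,u) for n,X,u in obs])
    s=least_squares(r,p0,loss="soft_l1"); return s.x,r(s.x).reshape(-1,2).round(1).tolist()
def ray(n,u,z=0):
    f=F[n]; C=-f["R"].T@f["t"]; d=f["R"].T@np.linalg.inv(f["camera_matrix"])@np.r_[px(n,u),1]; return C+d*(z-C[2])/d[2]
E
python3 - <<'E'
from h import *
B=[("scene",(45,75,35),(207,455)),("scene",(45,-75,35),(470,292)),("scene",(-45,-75,35),(575,415)),("scene",(-45,75,35),(302,597)),
("side",(45,75,35),(520,495)),("side",(-45,75,35),(760,515)),("side",(45,-75,35),(553,257)),("side",(-45,-75,35),(757,270)),("side",(45,75,0),(513,555)),("side",(-45,75,0),(750,577))]
b,r=fit(B,[.5,-.1,0]);print("board",b[:2].round(4),np.degrees(b[2]).round(2),r)
G=[("scene",(-15,180,36),(33,264)),("scene",(-15,180,0),(42,297)),("scene",(-15,-180,36),(648,43)),("scene",(-15,-180,0),(646,77)),("scene",(15,180,36),(12,228)),("scene",(15,-180,36),(628,8)),
("side",(-15,180,36),(100,498)),("side",(-15,180,0),(107,562)),("side",(15,180,36),(35,480)),("side",(15,180,0),(40,555)),("side",(15,-180,36),(422,38))]
g,r=fit(G,[.6,-.1,0]);print("fence",g[:2].round(4),np.degrees(g[2]).round(2),r)
inv=lambda p,P:(W((0,0,-g[2]),np.r_[P[:2]-g[:2],0])*1000).round(1)
for n,u in(("scene",(562,115)),("scene",(597,182)),("scene",(627,173)),("side",(385,152)),("side",(497,173))):
    P=ray(n,u);print("stop",n,P.round(3),"in fence",inv(g,P))
for n,u,z in(("scene",(738,214),.051),("scene",(671,270),.051),("side",(672,170),0),("side",(685,227),0)): print("bat",ray(n,u,z).round(3))
# bag strap
a=px("scene",(618,448)); c=np.array((512,338))/1.5625
s=least_squares(lambda X:np.r_[proj("scene",X)-a,proj("side",X)-c],[.4,-.2,0]);print("strap",s.x.round(3),s.cost)
C4=lambda n,u:4*(np.array(u)/1.5625-OFF[n])
for n,u,z in(("side",(530,340),0),("side",(700,360),0),("side",(500,230),.15),("scene",(440,390),.1),("scene",(525,560),0),("scene",(470,370),.12)): print("bag",n,u,z,ray(n,C4(n,u),z).round(3))
print("tape",ray("side",C4("side",(480,262))).round(3))
E
```

```text
board [0.4646 0.1905] 5.63 [[-2.0, -1.4], [-0.6, -0.5], [0.3, 0.4], [-1.2, 0.4], [-0.7, -1.7], [0.9, -0.8], [-0.3, -1.8], [0.2, -0.8], [0.4, 0.2], [0.9, 0.6]]
fence [0.6454 0.1269] -5.54 [[-3.4, -0.1], [-1.1, 1.9], [0.3, 0.3], [0.2, 2.6], [-1.3, -1.6], [-0.7, 0.8], [0.9, -1.5], [1.5, 0.1], [-1.2, -1.6], [0.5, -2.8], [-10.8, -2.6]]
stop scene [0.62  0.003 0.   ] in fence [ -13.3 -125.5    0. ]
stop scene [ 0.567  0.012 -0.   ] in fence [ -67.2 -121.5    0. ]
stop scene [ 0.564 -0.005  0.   ] in fence [ -68.6 -139.6    0. ]
stop side [ 0.623  0.01  -0.   ] in fence [ -11.2 -118.7    0. ]
stop side [0.563 0.015 0.   ] in fence [ -71.2 -119.3    0. ]
bat [ 0.477 -0.015  0.051]
bat [0.465 0.034 0.051]
bat [ 0.477 -0.009  0.   ]
bat [0.465 0.039 0.   ]
strap [0.411 0.099 0.027] 3.715989685073709
bag side (530, 340) 0 [0.391 0.057 0.   ]
bag side (700, 360) 0 [0.196 0.049 0.   ]
bag side (500, 230) 0.15 [0.442 0.074 0.15 ]
bag scene (440, 390) 0.1 [0.416 0.093 0.1  ]
bag scene (525, 560) 0 [0.241 0.093 0.   ]
bag scene (470, 370) 0.12 [0.41  0.058 0.12 ]
tape [ 0.47  -0.114  0.   ]
```

Run:
```python
from h import *
C4=lambda n,u:4*(np.array(u)/1.5625-OFF[n])
for n,u,z,l in(("scene",(587,250),0,"cab"),("scene",(713,395),0,"cab near"),("scene",(640,315),0,"cab mid"),("side",(433,210),0,"cab"),("side",(610,215),0,"cab")): print(l,ray(n,C4(n,u),z).round(3))
def tri(a,c):
    a=np.array(a)/1.5625;c=np.array(c)/1.5625
    s=least_squares(lambda X:np.r_[proj("scene",X)-a,proj("side",X)-c],[.4,-.2,.1]);return s.x.round(3),round(s.cost,1)
print("cab top corners",tri((620,127),(440,75)),tri((790,275),(655,65)))
print("bag top lines z where side ray passes y=0,-.1")
for u in((560,200),(640,205),(690,200)):
  for z in(.1,.15,.2): print(u,ray("side",C4("side",u),z).round(3))
```

```text
cab [ 0.575 -0.293  0.   ]
cab near [ 0.281 -0.246  0.   ]
cab mid [ 0.43  -0.265  0.   ]
cab [ 0.563 -0.264  0.   ]
cab [ 0.28  -0.318  0.   ]
cab top corners (array([ 0.574, -0.294,  0.216]), np.float64(15.1)) (array([ 0.272, -0.205,  0.26 ]), np.float64(19.2))
bag top lines z where side ray passes y=0,-.1
(560, 200) [ 0.373 -0.132  0.1  ]
(560, 200) [ 0.379 -0.02   0.15 ]
(560, 200) [0.386 0.092 0.2  ]
(640, 205) [ 0.268 -0.144  0.1  ]
(640, 205) [ 0.288 -0.03   0.15 ]
(640, 205) [0.308 0.083 0.2  ]
(690, 200) [ 0.2   -0.178  0.1  ]
(690, 200) [ 0.229 -0.06   0.15 ]
(690, 200) [0.257 0.058 0.2  ]
```

```bash
cat > plan.py <<'E'
import numpy as np
from scipy.spatial.transform import Rotation as R
from workcell import readout
def plan(way,step=48,turn=8.4,start=None):
    """way: (x,y,z,yaw_deg[,step]); prints rows in tool axes (mm, deg), tool kept vertical"""
    s=readout.state(); p=np.array(s["position"])*1000; yaw=np.degrees(s["ee_rot"][2])
    if start is not None: p=np.array(start[:3])*1000.; yaw=start[3]
    rows=[]
    for w in way:
        t=np.array(w[:3])*1000; st=w[4] if len(w)>4 else step
        n=int(max(1,np.ceil(np.linalg.norm(t-p)/st-1e-6),np.ceil(abs(w[3]-yaw)/turn-1e-6)))
        for i in range(n,0,-1):
            T=R.from_euler("xyz",[180,0,yaw],degrees=True)
            a=np.round(T.inv().apply((t-p)/i),1); da=round((yaw-w[3])/i,1)
            rows.append("%g %g %g 0 0 %g"%(*(a+0.),da)); p=p+T.apply(a); yaw-=da
    for i in range(0,len(rows),5): print("; ".join(rows[i:i+5]))
    print("end",p.round(1),yaw)
E
python3 - <<'E'
from plan import *
P=lambda a,r,z,y:(r*np.cos(np.radians(a)),r*np.sin(np.radians(a)),z,y)
plan([(.304,-.602,.43,26.8),P(-40,.62,.43,20),P(-15,.58,.43,15),P(8,.52,.40,10),(.385,.183,.20,5.6)])
E
```

```text
0 0 -40 0 0 0; 0 0 -40 0 0 0; -0.1 0 -40 0 0 0; 0 0 -40 0 0 0; -0.1 0.1 -39.9 0 0 0
40.7 -17.4 0 0 0 1.1; 40.4 -18.2 0 0 0 1.1; 40 -19 0 0 0 1.2; 39.6 -19.8 0 0 0 1.1; 39.3 -20.6 0 0 0 1.2
38.8 -21.4 0 0 0 1.1; 27.5 -34 0 0 0 0.8; 27 -34.4 0 0 0 0.8; 26.6 -34.8 0 0 0 0.9; 26 -35.2 0 0 0 0.8
25.5 -35.6 0 0 0 0.9; 25 -36 0 0 0 0.8; 2.8 -45.3 6 0 0 1; 2 -45.4 6 0 0 1; 1.2 -45.4 6 0 0 1
0.4 -45.4 6 0 0 1; -0.5 -45.4 6 0 0 1; -18.1 -21.9 33.3 0 0 0.7; -18.4 -21.7 33.3 0 0 0.7; -18.7 -21.5 33.3 0 0 0.8
-18.9 -21.2 33.4 0 0 0.7; -19.2 -21 33.3 0 0 0.8; -19.5 -20.6 33.4 0 0 0.7
end [385. 183. 200.] 5.602942186600584
```

>>> {"method": "carry_out", "body": {
  "increments": "0 0 -40 0 0 0; 0 0 -40 0 0 0; 0 0 -40 0 0 0; 0 0 -40 0 0 0; 0 0 -40 0 0 0",
  "claw": 100
}}

```text
time_s: 0.6
position: [0.3042, -0.6021, 0.4322]
ee_rot: [-3.141, -0.0, 0.468]
force: [0.3, -1.3, -0.4]
opening: 0.0854
finger_force: 0.0
```

>>> {"method": "carry_out", "body": {
  "increments": "41 -17 0 0 0 1.1; 40 -18 0 0 0 1.1; 40 -19 0 0 0 1.2; 40 -20 0 0 0 1.1; 39 -21 0 0 0 1.2"
}}

```text
time_s: 1.1
position: [0.4476, -0.4313, 0.4306]
ee_rot: [-3.141, 0.0, 0.367]
force: [0.5, 0.7, -0.1]
opening: 0.085
finger_force: 0.0
```

>>> {"method": "carry_out", "body": {
  "increments": "39 -21 0 0 0 1.1; 27 -34 0 0 0 0.8; 27 -34 0 0 0 0.8; 27 -35 0 0 0 0.9; 26 -35 0 0 0 0.8"
}}

```text
time_s: 1.6
position: [0.5328, -0.2323, 0.4307]
ee_rot: [-3.141, 0.001, 0.291]
force: [1.6, -0.6, 0.4]
opening: 0.0854
finger_force: 0.0
```

>>> {"method": "carry_out", "body": {
  "increments": "25 -36 0 0 0 0.9; 25 -36 0 0 0 0.8; 3 -45 6 0 0 1; 2 -45 6 0 0 1; 1 -45 6 0 0 1"
}}

```text
time_s: 2.1
position: [0.533, -0.0168, 0.4123]
ee_rot: [-3.141, 0.001, 0.209]
force: [0.8, 0.2, -0.3]
opening: 0.086
finger_force: 0.0
```

Run:
```python
from plan import *
plan([(.44,.14,.30,7),(.383,.183,.16,5.6),(.383,.183,.06,5.6,35),(.383,.183,.0,5.6,20)])
```

```text
-11.7 -34.5 22.5 0 0 1; -12.3 -34.3 22.5 0 0 1; -12.9 -34.1 22.4 0 0 1; -13.5 -33.9 22.5 0 0 1; -14 -33.6 22.4 0 0 1
-12.9 -12.4 35 0 0 0.3; -12.9 -12.3 35 0 0 0.4; -13 -12.3 35 0 0 0.3; -13 -12.2 35 0 0 0.4; 0 0 33.3 0 0 -0
0 0 33.4 0 0 -0; 0 0 33.3 0 0 -0; 0 0 15 0 0 -0; 0 0 15 0 0 -0; 0 0 15 0 0 -0
0 0 15 0 0 -0
end [383. 183.   0.] 5.5588275776634095
```

>>> {"method": "carry_out", "body": {
  "increments": "-12 -34 22 0 0 1; -12 -34 22 0 0 1; -13 -34 22 0 0 1; -13 -34 22 0 0 1; -14 -34 22 0 0 1"
}}

```text
time_s: 2.6
position: [0.4398, 0.1388, 0.302]
ee_rot: [-3.142, 0.0, 0.121]
force: [0.4, 0.5, -0.4]
opening: 0.0854
finger_force: 0.0
```

>>> {"method": "carry_out", "body": {
  "increments": "-13 -12 35 0 0 0.3; -13 -12 35 0 0 0.4; -13 -12 35 0 0 0.3; -13 -12 35 0 0 0.4; 0 0 20 0 0 0"
}}

```text
time_s: 3.1
position: [0.3799, 0.1795, 0.1396]
ee_rot: [3.141, 0.006, 0.099]
force: [0.5, -0.4, 0.8]
opening: 0.0854
finger_force: 0.0
```

Run:
```python
from workcell import readout, grab_frame
import cv2,numpy as np
print(readout.state()["position"],readout.state()["ee_rot"])
a=[cv2.resize(grab_frame(n)["frame"][:,:,::-1],(400,300),interpolation=cv2.INTER_AREA) for n in("scene","side","wrist")]
a.append(a[0]*0)
cv2.imwrite("pics/m1.png",np.vstack([np.hstack(a[:2]),np.hstack(a[2:])]))
```

```text
[0.37991952 0.17947333 0.13959678] [3.14052991 0.00581281 0.09932851]
```

View pics/m1.png

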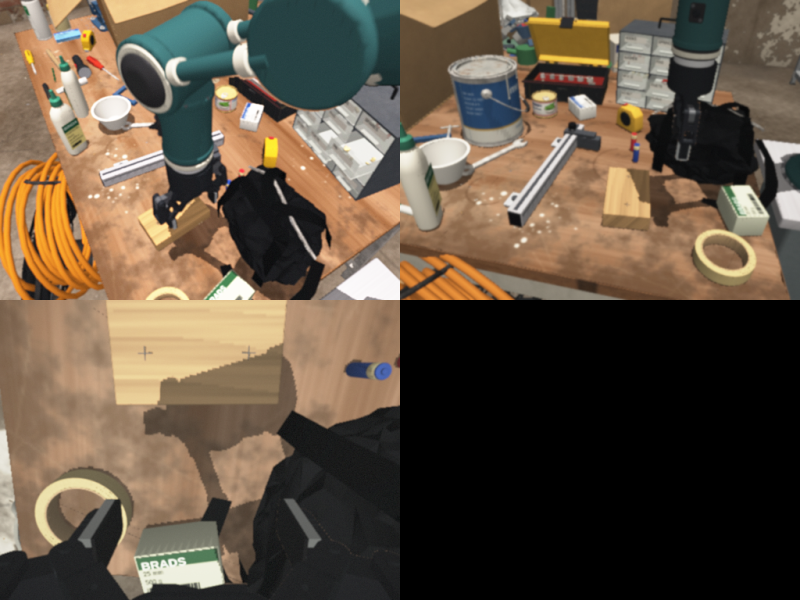

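```bash
cat >> plan.py <<'E'
from workcell import grab_frame
def wray(f,s,u,z):
    T=R.from_euler("xyz",s["ee_rot"]); H=f["hand_eye"]
    d=T.apply(H[:3,:3]@np.linalg.inv(f["camera_matrix"])@np.r_[u,1]); C=T.apply(H[:3,3])+s["position"]
    return C+d*(z-C[2])/d[2]
E
python3 - <<'E'
from plan import *
s=readout.state(); f=grab_frame("wrist"); print(f["hand_eye"].round(3).tolist())
for l,u,z in(("board near L",(117,104),.035),("near R",(280,103),.035),("L far",(107,3),.035),("strap corner",(285,130),.05),("strap0",(285,130),.0),("bag",(250,210),.05),("bag",(262,190),.1),("bag",(250,210),0),("brads top edge",(145,220),.04),("brads R",(222,220),.04),("tape roll",(85,172),.02),("battery",(375,72),.051)):
    print(l,wray(f,s,np.array(u)*1.28,z).round(3))
E
```

```text
[[0.0, -0.951, -0.308, 0.08], [1.0, -0.0, 0.001, 0.002], [-0.001, -0.308, 0.951, -0.142], [0.0, 0.0, 0.0, 1.0]]
board near L [0.418 0.257 0.035]
near R [0.434 0.107 0.035]
L far [0.501 0.265 0.035]
strap corner [0.412 0.102 0.05 ]
strap0 [0.402 0.085 0.   ]
bag [0.329 0.121 0.05 ]
bag [0.375 0.128 0.1  ]
bag [0.3   0.107 0.   ]
brads top edge [0.3   0.226 0.04 ]
brads R [0.308 0.145 0.04 ]
tape roll [0.34  0.295 0.02 ]
battery [0.469 0.038 0.051]
```

Run:
```python
from plan import *
plan([(.392,.203,.10,6),(.392,.203,.025,6,25),(.392,.203,.003,6,8),(.42,.203,.003,6,9),(.520,.207,.003,-5.5,9)])
```

```text
5.2 -11.3 21.7 0 0 -0.2; 5.2 -11.2 21.7 0 0 -0.2; 0 0 18.8 0 0 0; 0 0 18.7 0 0 0; 0 0 18.8 0 0 0
0 0 18.7 0 0 0; 0 0 7.3 0 0 0; 0 0 7.4 0 0 0; 0 0 7.3 0 0 0; 7 0.7 0 0 0 0
6.9 0.7 0 0 0 0; 7 0.7 0 0 0 0; 6.9 0.8 0 0 0 0; 8.3 0.5 0 0 0 1; 8.3 0.4 0 0 0 1
8.3 0.3 0 0 0 1; 8.4 0.1 0 0 0 0.9; 8.3 0 0 0 0 1; 8.4 -0.2 0 0 0 0.9; 8.3 -0.3 0 0 0 1
8.3 -0.5 0 0 0 0.9; 8.3 -0.6 0 0 0 1; 8.3 -0.7 0 0 0 0.9; 8.4 -0.8 0 0 0 1; 8.3 -1 0 0 0 0.9
end [520. 207.   3.] -5.490227499031587
```

>>> {"method": "carry_out", "body": {
  "increments": "5 -11 22 0 0 -0.2; 5 -11 22 0 0 -0.2; 0 0 19 0 0 0; 0 0 19 0 0 0; 0 0 18 0 0 0",
  "claw": 70
}}

```text
time_s: 3.8
position: [0.3942, 0.2033, 0.0447]
ee_rot: [-3.14, -0.004, 0.104]
force: [0.4, 0.4, -0.8]
opening: 0.0598
finger_force: 0.0
```

>>> {"method": "carry_out", "body": {
  "increments": "0 0 19 0 0 0; 0 0 7 0 0 0; 0 0 7 0 0 0; 0 0 7 0 0 0; 7 1 0 0 0 0"
}}

```text
time_s: 4.3
position: [0.3982, 0.202, 0.003]
ee_rot: [3.141, 0.001, 0.105]
force: [-0.4, -0.8, -0.3]
opening: 0.0599
finger_force: 0.0
```

>>> {"method": "carry_out", "body": {
  "increments": "7 1 0 0 0 0; 7 0 0 0 0 0; 7 1 0 0 0 0; 8 0 0 0 0 1; 8 0 0 0 0 1"
}}

```text
time_s: 4.8
position: [0.4365, 0.204, 0.0034]
ee_rot: [-3.142, 0.0, 0.068]
force: [-2.5, 0.2, 1.4]
opening: 0.0595
finger_force: 1.1
```

>>> {"method": "carry_out", "body": {
  "increments": "8 0 0 0 0 1; 8 0 0 0 0 1; 8 0 0 0 0 1; 8 0 0 0 0 1; 8 0 0 0 0 1"
}}

```text
time_s: 5.3
position: [0.4764, 0.2054, 0.0033]
ee_rot: [-3.142, 0.0, -0.019]
force: [-2.4, -0.8, 1.5]
opening: 0.0598
finger_force: 1.2
```

>>> {"method": "carry_out", "body": {
  "increments": "8 -1 0 0 0 1; 8 -1 0 0 0 1; 8 -1 0 0 0 1; 7 -1 0 0 0 1; 5 -1 0 0 0 0.4"
}}

```text
time_s: 5.8
position: [0.5128, 0.2086, 0.0032]
ee_rot: [-3.142, -0.0, -0.095]
force: [-2.1, -0.1, 1.7]
opening: 0.0598
finger_force: 1.1
```

Run:
```python
from plan import *
import cv2
s=readout.state(); print(s["position"],s["ee_rot"],s["force"])
f=grab_frame("wrist"); cv2.imwrite("pics/w2.png",cv2.resize(f["frame"][:,:,::-1],(800,600)))
```

```text
[0.51277622 0.20862453 0.00324567] [-3.14154101e+00 -2.84221336e-04 -9.52895991e-02] [-2.10839202 -0.12910042  1.68907167]
```

View pics/w2.png

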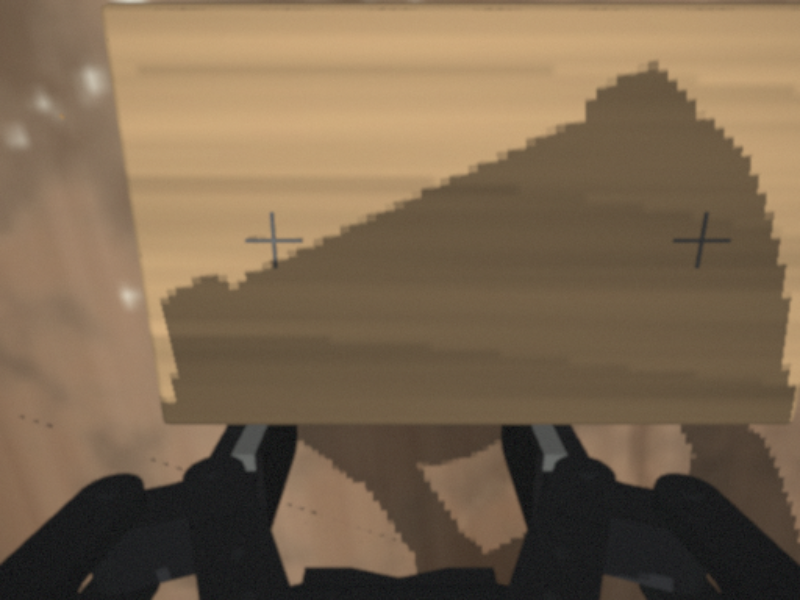

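The board's near edge lies square across both fingers (row 424), and the fence is just showing at the top edge of the picture. I'll creep on and watch the force.

>>> {"method": "carry_out", "body": {
  "increments": "4 0 0 0 0 0; 4 0 0 0 0 0; 3 0 0 0 0 0; 3 0 0 0 0 0; 2 0 0 0 0 0"
}}

```text
time_s: 6.35
position: [0.5282, 0.207, 0.0033]
ee_rot: [-3.142, -0.0, -0.094]
force: [-1.9, 0.1, -0.9]
opening: 0.0596
finger_force: 0.7
```

>>> {"method": "carry_out", "body": {
  "increments": "1 0 0 0 0 0; 1 0 0 0 0 0; 1 0 0 0 0 0; 1 0 0 0 0 0; 1 0 0 0 0 0"
}}

```text
time_s: 6.85
position: [0.5329, 0.2066, 0.0033]
ee_rot: [3.142, 0.0, -0.094]
force: [-1.4, -1.4, -0.3]
opening: 0.0598
finger_force: 0.6
```

>>> {"method": "carry_out", "body": {
  "increments": "1 0 0 0 0 0; 1 0 0 0 0 0; 1 0 0 0 0 0; 1 0 0 0 0 0; 0 0 0 0 0 0"
}}

```text
time_s: 7.35
position: [0.5371, 0.2062, 0.0033]
ee_rot: [-3.142, -0.0, -0.094]
force: [-0.2, 0.4, -0.7]
opening: 0.0595
finger_force: 0.3
```

Run:
```python
from plan import *
for i in range(3):
    f=grab_frame("side");s=readout.state(); print(s["force"].round(1),s["position"].round(4),s["wrist_torque"].round(2))
import cv2
x,y=130,150
cv2.imwrite("pics/s3.png",cv2.resize(f["frame"][y:y+150,x:x+200,::-1],(800,600),interpolation=cv2.INTER_CUBIC))
```

```text
[ 0.2  0.3 -0.8] [0.5372 0.2063 0.0034] [0.01 0.14 0.02]
[-0.6 -0.1 -1.2] [0.5372 0.2063 0.0034] [ 0.05  0.06 -0.06]
[-0.3 -0.1 -0.1] [0.5372 0.2063 0.0034] [-0.04  0.02 -0.02]
```

View pics/s3.png

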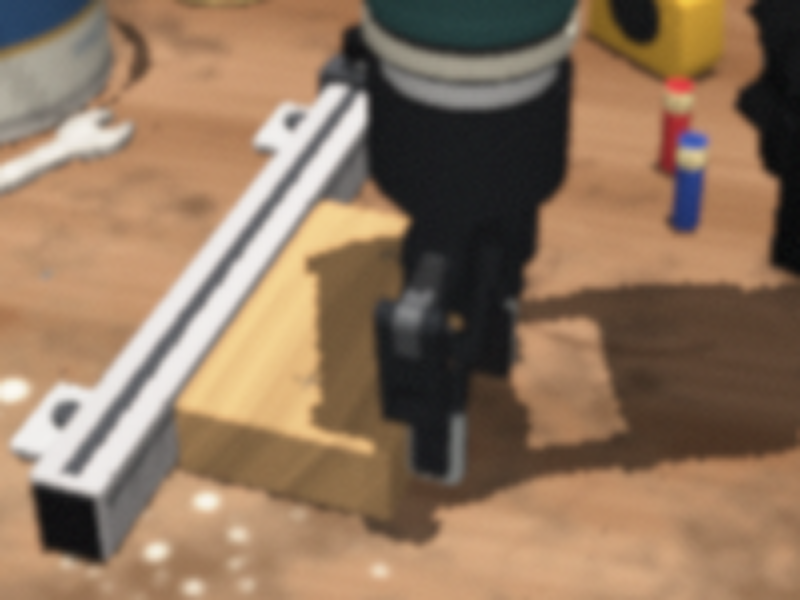

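The side view shows the board within a few mm of the fence face (gap near (178,440) almost shut). I'll creep on until the force rises.

>>> {"method": "carry_out", "body": {
  "increments": "1 0 0 0 0 0; 1 0 0 0 0 0; 1 0 0 0 0 0; 0 0 0 0 0 0"
}}

```text
time_s: 7.9
position: [0.54, 0.206, 0.0033]
ee_rot: [-3.142, -0.0, -0.094]
force: [-1.9, 0.9, 1.0]
opening: 0.0597
finger_force: 0.9
```

>>> {"method": "carry_out", "body": {
  "increments": "1 0 0 0 0 0; 1 0 0 0 0 0; 0 0 0 0 0 0"
}}

```text
time_s: 8.2
position: [0.54, 0.2058, 0.003]
ee_rot: [3.141, 0.004, -0.094]
force: [-6.8, 0.9, 5.4]
opening: 0.0594
finger_force: 3.7
```

>>> {"method": "carry_out", "body": {
  "increments": "1 0 0 0 0 0; 1 0 0 0 0 0; 0 0 0 0 0 0"
}}

```text
time_s: 8.5
position: [0.54, 0.2057, 0.0027]
ee_rot: [3.14, 0.007, -0.094]
force: [-12.1, 1.6, 8.2]
opening: 0.0599
finger_force: 6.1
```

Run:
```python
from plan import *
s=readout.state(); print({k:np.round(s[k],4) for k in("position","ee_rot","force","wrist_torque")})
# back off then over to +y end
from h import W
g=(.6454+.004,.1269,np.radians(-5.5))
F=lambda x,y,z,yaw,*a:(*W(g,np.array([x,y])/1000 if 0 else np.array([x/1000,y/1000,z])),yaw,*a)
p=s["position"]; d=p[:2]-np.array(g[:2]); c,sn=np.cos(g[2]),np.sin(g[2]); fx,fy=(c*d[0]+sn*d[1])*1000,(-sn*d[0]+c*d[1])*1000
print("tcp in fence",fx,fy)
```

```text
{'position': array([0.54  , 0.2057, 0.0027]), 'ee_rot': array([ 3.1401,  0.0075, -0.0936]), 'force': array([-12.0622,   1.6259,   8.2053]), 'wrist_torque': array([0.4548, 1.6387, 0.357 ])}
tcp in fence -116.4589417784652 67.9080270285888
```

```bash
cat >> plan.py <<'E'
from h import W
G=np.array([.6492,.1269,np.radians(-5.5)])   # fence, face x corrected by the push contact
def F(x,y,z,yaw,*a): return (*W(G,np.array([x,y,z])/1000),yaw,*a)
def toF(P):
    c,s=np.cos(G[2]),np.sin(G[2]); d=(np.array(P)[:2]-G[:2])*1000; return np.array([c*d[0]+s*d[1],-s*d[0]+c*d[1]]).round(1)
E
python3 - <<'E'
from plan import *
f=grab_frame("wrist"); s=dict(position=np.array([.5128,.2086,.0032]),ee_rot=np.array([-3.1415,0,-.0953]))
for u in((163,422),(105,8),(794,422)):
    P=wray(f,s,np.array(u)*.64,.035); print(P.round(4),toF(P))
plan([F(-140,68,3,-5.4,10),F(-140,80,100,-5.4,40),F(-57,185,110,84.5),F(-57,185,60,84.5)])
E
```

```text
[0.5325 0.2602 0.035 ] [-128.9  121.5]
[0.6185 0.2509 0.035 ] [-42.4 120.5]
[0.5184 0.1132 0.035 ] [-128.9  -26.2]
-7.9 0 -0.1 0 0 0; -7.9 -0.1 -0.1 0 0 0; -7.9 0 -0.1 0 0 0; 0 -4 -32.3 0 0 0; 0 -4 -32.4 0 0 0
0 -4 -32.3 0 0 0; 7.6 -9.5 -0.9 0 0 -8.2; 8.8 -8.4 -0.9 0 0 -8.2; 10 -7 -0.9 0 0 -8.2; 10.8 -5.5 -0.9 0 0 -8.2
11.5 -3.9 -0.9 0 0 -8.2; 12 -2.2 -0.9 0 0 -8.1; 12.2 -0.5 -0.9 0 0 -8.2; 12.1 1.2 -0.9 0 0 -8.1; 11.8 2.9 -0.9 0 0 -8.2
11.3 4.6 -1 0 0 -8.1; 10.5 6.1 -0.9 0 0 -8.2; 0 0 25 0 0 0; 0 0 25 0 0 0
end [610.2 316.5  60. ] 84.54062813208266
```

>>> {"method": "carry_out", "body": {
  "increments": "-8 0 0 0 0 0; -8 0 0 0 0 0; -8 0 0 0 0 0; 0 -4 -32 0 0 0; 0 -4 -32 0 0 0"
}}

```text
time_s: 9.05
position: [0.5189, 0.2153, 0.0665]
ee_rot: [3.14, 0.003, -0.094]
force: [1.1, 0.4, 1.2]
opening: 0.0598
finger_force: 0.0
```

>>> {"method": "carry_out", "body": {
  "increments": "0 -4 -32 0 0 0; 8 -9 -1 0 0 -8.2; 9 -8 -1 0 0 -8.2; 10 -6 -1 0 0 -8.2; 11 -5 -1 0 0 -8.2",
  "claw": 0,
  "force": 20
}}

```text
time_s: 9.55
position: [0.5562, 0.2528, 0.1036]
ee_rot: [3.141, -0.001, 0.484]
force: [0.2, 0.4, -0.1]
opening: -0.0
finger_force: 0.0
```

>>> {"method": "carry_out", "body": {
  "increments": "11 -3 0 0 0 -8.2; 12 -1 0 0 0 -8.2; 12 1 0 0 0 -8.2; 11 2 0 0 0 -8.2; 11 4 0 0 0 -8.2"
}}

```text
time_s: 10.05
position: [0.6003, 0.2909, 0.1032]
ee_rot: [3.141, -0.0, 1.2]
force: [0.5, 0.2, -0.0]
opening: 0.0001
finger_force: 0.0
```

>>> {"method": "carry_out", "body": {
  "increments": "10 5 0 0 0 -8.1; 9 6 0 0 0 -8.1; 0 0 0 0 0 0"
}}

```text
time_s: 10.35
position: [0.6172, 0.3063, 0.1033]
ee_rot: [3.14, -0.001, 1.477]
force: [-0.9, -0.1, -0.2]
opening: -0.0
finger_force: 0.0
```

Run:
```python
from plan import *
s=readout.state();print(s["position"],np.degrees(s["ee_rot"]),toF(s["position"]),s["opening"])
plan([F(-56,160,60,84.5,40),F(-56,160,9,84.5,20),F(-56,134,9,84.5,8)])
```

```text
[0.61719117 0.30625897 0.10334392] [ 1.79921796e+02 -4.29674593e-02  8.46437282e+01] [-49.1 175.5] -1.2384428141971798e-05
-7.7 -3.5 21.7 0 0 0.1; -7.8 -3.5 21.6 0 0 0; 0 0 17 0 0 0; 0 0 17 0 0 0; 0 0 17 0 0 0
-6.5 0 0 0 0 0; -6.5 0 0 0 0 0; -6.5 0 0 0 0 0; -6.5 0 0 0 0 0
end [606.3 265.6   9. ] 84.54372819230657
```

>>> {"method": "carry_out", "body": {
  "increments": "-8 -3 22 0 0 0.1; -8 -4 22 0 0 0; 0 0 17 0 0 0; 0 0 17 0 0 0; 0 0 16 0 0 0"
}}

```text
time_s: 10.85
position: [0.608, 0.2903, 0.0083]
ee_rot: [3.141, -0.0, 1.474]
force: [0.1, 0.1, 0.2]
opening: 0.0001
finger_force: 0.0
```

>>> {"method": "carry_out", "body": {
  "increments": "-6 0 0 0 0 0; -6 0 0 0 0 0; -6 0 0 0 0 0; -6 0 0 0 0 0; -7 0 0 0 0 0"
}}

```text
time_s: 11.35
position: [0.6059, 0.2595, 0.0106]
ee_rot: [3.139, -0.002, 1.474]
force: [0.6, 2.5, 1.0]
opening: -0.0002
finger_force: 1.0
```

>>> {"method": "carry_out", "body": {
  "increments": "-7 0 0 0 0 0; -7 0 0 0 0 0; -7 0 0 0 0 0; -7 0 0 0 0 0; -7 0 0 0 0 0"
}}

```text
time_s: 11.85
position: [0.6015, 0.224, 0.0093]
ee_rot: [3.142, -0.0, 1.475]
force: [0.8, 2.4, 0.7]
opening: 0.0002
finger_force: 1.1
```

Run:
```python
from plan import *
import cv2
s=readout.state();print(s["position"],np.degrees(s["ee_rot"]),toF(s["position"]),s["force"].round(1),s["wrist_torque"].round(2))
a=[]
for n,(x,y) in(("scene",(125,135)),("side",(150,100))): a.append(cv2.resize(grab_frame(n)["frame"][y:y+200,x:x+200,::-1],(400,400),interpolation=cv2.INTER_CUBIC))
cv2.imwrite("pics/m4.png",np.hstack(a))
```

```text
[0.60147521 0.22397346 0.0093346 ] [ 1.79999100e+02 -4.50729587e-03  8.44996343e+01] [-56.8  92.1] [0.8 2.4 0.7] [ 0.33 -0.11 -0.  ]
```

View pics/m4.png

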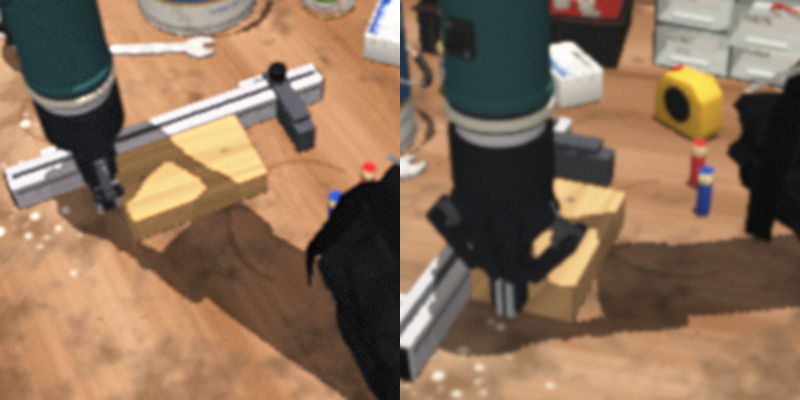

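The board is sliding along the fence with its far side still against it: the right end is at about (265,180) in the left pane and the stop at (300,130). About 50 mm remain.

>>> {"method": "carry_out", "body": {
  "increments": "-7 0 0 0 0 0; -7 0 0 0 0 0; -7 0 0 0 0 0; -7 0 0 0 0 0; -6 0 0 0 0 0"
}}

```text
time_s: 12.45
position: [0.5979, 0.1898, 0.009]
ee_rot: [-3.141, 0.0, 1.475]
force: [0.0, 0.8, -0.2]
opening: 0.0
finger_force: 0.5
```

>>> {"method": "carry_out", "body": {
  "increments": "-3 0 0 0 0 0; -2 0 0 0 0 0; -2 0 0 0 0 0; -2 0 0 0 0 0; 0 0 0 0 0 0"
}}

```text
time_s: 12.95
position: [0.5975, 0.1815, 0.0094]
ee_rot: [3.142, 0.0, 1.475]
force: [0.8, -0.1, -0.1]
opening: 0.0002
finger_force: 0.0
```

>>> {"method": "carry_out", "body": {
  "increments": "-1 0 0 0 0 0; -1 0 0 0 0 0; -1 0 0 0 0 0; -1 0 0 0 0 0; 0 0 0 0 0 0"
}}

```text
time_s: 13.45
position: [0.5971, 0.1777, 0.0094]
ee_rot: [3.141, -0.0, 1.475]
force: [-0.7, 0.7, -0.3]
opening: 0.0001
finger_force: 0.5
```

>>> {"method": "carry_out", "body": {
  "increments": "-1 0 0 0 0 0; -1 0 0 0 0 0; -1 0 0 0 0 0; -1 0 0 0 0 0; 0 0 0 0 0 0"
}}

```text
time_s: 13.95
position: [0.5967, 0.1736, 0.0094]
ee_rot: [3.141, -0.0, 1.475]
force: [0.6, 1.5, 0.9]
opening: 0.0002
finger_force: 0.6
```

>>> {"method": "carry_out", "body": {
  "increments": "-1 0 0 0 0 0; -1 0 0 0 0 0; 0 0 0 0 0 0"
}}

```text
time_s: 14.25
position: [0.5963, 0.1735, 0.0094]
ee_rot: [-3.141, -0.003, 1.474]
force: [-1.4, 7.6, 0.6]
opening: 0.0
finger_force: 3.9
```

>>> {"method": "carry_out", "body": {
  "increments": "-1 0 0 0 0 0; -1 0 0 0 0 0; 0 0 0 0 0 0"
}}

```text
time_s: 14.55
position: [0.5958, 0.1734, 0.0095]
ee_rot: [-3.141, -0.005, 1.473]
force: [-1.6, 14.4, -0.8]
opening: 0.0004
finger_force: 7.0
```

Run:
```python
from plan import *
s=readout.state();print(toF(s["position"]),s["force"])
P=toF(s["position"]);c=P[1]-11-75
print("board centre y in fence",c, "batteries",toF((.467,.037)),toF((.477,-.011)))
plan([F(-57,58,9,84.5,8),F(-57,60,110,84.5,40),F(-143,c+15,110,-5.4),F(-143,c+15,30,-5.4,40),F(-143,c+15,3,-5.4,10)])
```

```text
[-57.6  41.2] [-1.5973831  14.40052791 -0.81538188]
board centre y in fence -44.8 batteries [-172.7 -106.9] [-158.2 -153.8]
5.6 0.2 0.2 0 0 -0; 5.6 0.2 0.1 0 0 -0; 5.6 0.1 0.2 0 0 -0.1; 0.7 0 -33.7 0 0 0; 0.7 0 -33.7 0 0 0
0.6 0.1 -33.6 0 0 0; -8.2 -7.8 0 0 0 8.2; -9.2 -6.6 0 0 0 8.2; -10 -5.2 0 0 0 8.2; -10.7 -3.7 0 0 0 8.2
-11.1 -2.2 0 0 0 8.2; -11.3 -0.6 0 0 0 8.2; -11.2 1.1 0 0 0 8.1; -11 2.6 0 0 0 8.2; -10.5 4.2 0 0 0 8.1
-9.8 5.6 0 0 0 8.2; -8.9 7 0 0 0 8.1; 0 0 40 0 0 0; 0 0 40 0 0 0; 0 0 9 0 0 0
0 0 9 0 0 0; 0 0 9 0 0 0
end [504.  110.9   3. ] -5.381602701946516
```

>>> {"method": "carry_out", "body": {
  "increments": "6 0 0 0 0 0; 6 0 0 0 0 0; 6 0 0 0 0 0; 0 0 -34 0 0 0; 0 0 -34 0 0 0"
}}

```text
time_s: 15.05
position: [0.5964, 0.1872, 0.0761]
ee_rot: [-3.138, 0.002, 1.475]
force: [0.5, -0.3, -0.2]
opening: -0.0002
finger_force: 0.0
```

>>> {"method": "carry_out", "body": {
  "increments": "0 0 -34 0 0 0; -8 -7 0 0 0 8.2; -9 -6 0 0 0 8.2; -10 -5 0 0 0 8.2; -11 -3 0 0 0 8.2"
}}

```text
time_s: 15.55
position: [0.5655, 0.1571, 0.1114]
ee_rot: [3.141, 0.0, 0.896]
force: [-0.4, 0.0, -0.4]
opening: -0.0
finger_force: 0.0
```

>>> {"method": "carry_out", "body": {
  "increments": "-11 -2 0 0 0 8.2; -11 -1 0 0 0 8.2; -11 1 0 0 0 8.2; -10 2 0 0 0 8.2; -10 4 0 0 0 8.2",
  "claw": 70
}}

```text
time_s: 16.05
position: [0.5239, 0.1224, 0.1113]
ee_rot: [3.141, 0.0, 0.181]
force: [0.5, 0.0, 0.1]
opening: 0.0597
finger_force: 0.0
```

>>> {"method": "carry_out", "body": {
  "increments": "-9 5 0 0 0 8.2; -8 6 0 0 0 8; 0 0 0 0 0 0"
}}

```text
time_s: 16.35
position: [0.5076, 0.1091, 0.1111]
ee_rot: [3.141, 0.001, -0.097]
force: [0.4, -0.1, 0.2]
opening: 0.0598
finger_force: 0.0
```

Run:
```python
from plan import *
import cv2
s=readout.state();print(s["position"],np.degrees(s["ee_rot"]),toF(s["position"]),s["opening"])
plan([F(-139,-30,60,-5.4,40),F(-139,-30,3,-5.4,20)])
cv2.imwrite("pics/w5.png",cv2.resize(grab_frame("wrist")["frame"][:,:,::-1],(800,600)))
```

```text
[0.50756506 0.10914369 0.11105039] [ 1.79954084e+02  5.67724137e-02 -5.55875189e+00] [-139.3  -31.2] 0.05977702174760214
0.1 -0.6 25.5 0 0 -0.1; 0.2 -0.6 25.6 0 0 -0.1; 0 0 19 0 0 0; 0 0 19 0 0 0; 0 0 19 0 0 0
end [508.  110.3   3. ] -5.358751889373311
```

View pics/w5.png

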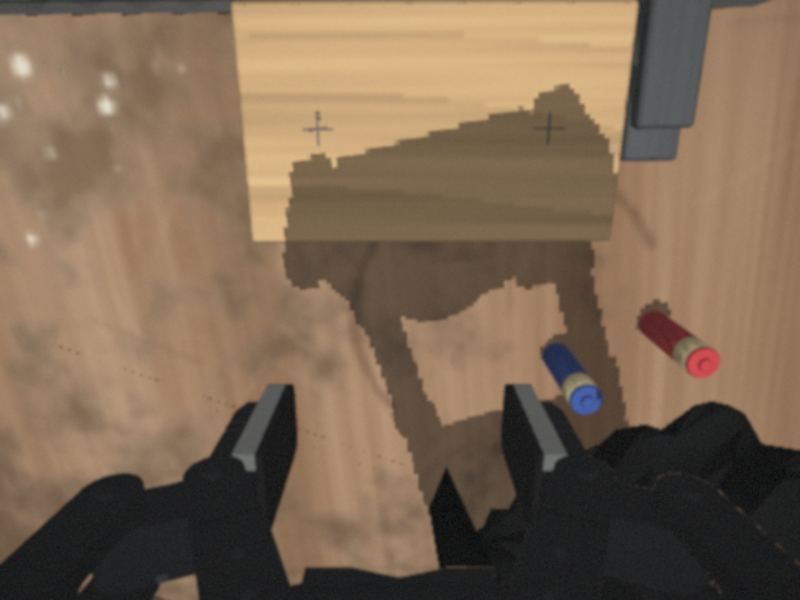

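The wrist view shows the board's right end against the stop (638,5)–(622,160) and its far side at the fence. The blue battery's base is at (552,348), to the right of the right finger, so I'll check that clearance.

Run:
```python
from plan import *
s=readout.state();f=grab_frame("wrist")
for u,z in(((555,352),0),((586,400),.051),((660,315),0),((703,362),.051),((253,241),.035),((611,240),.035),((234,3),.035),((638,3),.035),((622,160),.0),((640,440),.1),((485,520),.1),((445,470),.05)):
    P=wray(f,s,np.array(u)*.64,z);print(u,P.round(3),toF(P))
```

```text
(555, 352) [0.471 0.03  0.   ] [-168.6 -113.4]
(586, 400) [0.471 0.031 0.051] [-168.3 -112.2]
(660, 315) [ 0.486 -0.022  0.   ] [-148.3 -164.4]
(703, 362) [ 0.484 -0.017  0.051] [-150.7 -158.7]
(253, 241) [0.549 0.164 0.035] [-103.6   27.6]
(611, 240) [0.535 0.017 0.035] [-102.8 -120.7]
(234, 3) [0.636 0.156 0.035] [-15.7  27.4]
(638, 3) [0.623 0.009 0.035] [ -15.3 -119.6]
(622, 160) [ 0.564 -0.001  0.   ] [ -72.7 -135.3]
(640, 440) [0.483 0.03  0.1  ] [-156.3 -112.3]
(485, 520) [0.456 0.082 0.1  ] [-188.3  -62.8]
(445, 470) [0.441 0.093 0.05 ] [-203.9  -53.6]
```

>>> {"method": "carry_out", "body": {
  "increments": "7 -8 10 0 0 0; 7 -8 15 0 0 0; 0 0 20 0 0 0; 0 0 20 0 0 0; 0 0 20 0 0 0"
}}

```text
time_s: 16.95
position: [0.5249, 0.1254, 0.0248]
ee_rot: [-3.141, -0.0, -0.094]
force: [0.2, -0.3, -0.3]
opening: 0.0599
finger_force: 0.0
```

>>> {"method": "carry_out", "body": {
  "increments": "0 0 12 0 0 0; 0 0 10 0 0 0; 0 0 0 0 0 0; 2 0 0 0 0 0; 2 0 0 0 0 0"
}}

```text
time_s: 17.45
position: [0.5292, 0.1244, 0.0053]
ee_rot: [-3.141, -0.002, -0.096]
force: [-0.7, 0.3, 0.4]
opening: 0.0599
finger_force: 0.0
```

>>> {"method": "carry_out", "body": {
  "increments": "1 0 0 0 0 0; 1 0 0 0 0 0; 1 0 0 0 0 0; 1 0 0 0 0 0; 0 0 0 0 0 0"
}}

```text
time_s: 17.95
position: [0.5316, 0.1238, 0.0043]
ee_rot: [3.142, 0.001, -0.096]
force: [-2.2, 0.4, 1.9]
opening: 0.0592
finger_force: 1.3
```

>>> {"method": "carry_out", "body": {
  "increments": "1 0 0 0 0 0; 1 0 0 0 0 0; 1 0 0 0 0 0; 0 0 0 0 0 0"
}}

```text
time_s: 18.35
position: [0.5326, 0.1235, 0.0037]
ee_rot: [3.141, 0.005, -0.096]
force: [-8.9, 0.9, 6.1]
opening: 0.0598
finger_force: 4.1
```

>>> {"method": "carry_out", "body": {
  "increments": "-6 0 0 0 0 0; -6 0 0 0 0 0; 0 0 -30 0 0 0; 0 0 -40 0 0 0; 0 0 -40 0 0 0"
}}

```text
time_s: 18.85
position: [0.5226, 0.1244, 0.1149]
ee_rot: [3.141, 0.0, -0.096]
force: [0.6, 0.6, 0.1]
opening: 0.06
finger_force: 0.0
```

>>> {"method": "carry_out", "body": {
  "increments": "-2 0 -45 0 0 0; 0 -20 -40 0 0 0; 0 -30 -30 0 0 0; 0 0 0 0 0 0"
}}

```text
time_s: 19.25
position: [0.5299, 0.178, 0.236]
ee_rot: [-3.136, -0.012, -0.094]
force: [0.2, 0.5, 0.3]
opening: 0.0598
finger_force: 0.0
```

Run:
```python
from plan import *
import cv2
s=readout.state();print(s["position"],s["force"].round(1))
f=grab_frame("wrist");a=[cv2.resize(f["frame"][:,:,::-1],(400,300),interpolation=cv2.INTER_AREA)]
g=grab_frame("side")["frame"][:,:,::-1]; a.append(cv2.resize(g[130:280,150:350],(400,300),interpolation=cv2.INTER_CUBIC))
h=grab_frame("scene")["frame"][:,:,::-1]; b=cv2.resize(h[140:252,150:350],(800,300)) if 0 else cv2.resize(h[150:225,150:350],(800,300),interpolation=cv2.INTER_CUBIC)
cv2.imwrite("pics/m6.png",np.vstack([np.hstack(a),b]))
```

```text
[0.52986993 0.1780296  0.23603584] [0.2 0.5 0.3]
```

View pics/m6.png

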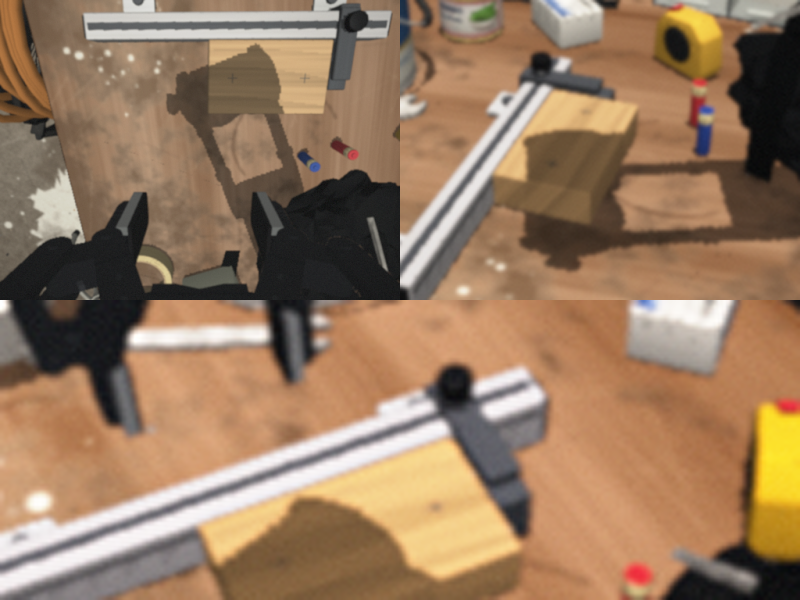

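All three views show the board flush along the fence, with its right end against the stop (wrist pane about (332,60)). The batteries, tape measure and carton are standing where they were, so I'll hand it in.

```bash
python3 -c "
from workcell import ticket; print(ticket.finish_job())"
```

```text
the job is handed in; nothing more can be done
None
```

The board is flush against the fence with its right end against the length stop, the bystanders were left standing, and the job is handed in at about 19 s on the robot's clock; no verdict came back.

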